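# Unsnap the dust cover and load frit tins into the roller feeder

### The job

Unsnap the white dust cover of the blue roller feeder by pressing its red tab inward so that the cover pops up, then draw the cover out from under the lip at its back, lift it off and lay it flat, right way up, in the middle of the black mat. Then stand the amber tin upright on the raised end of the rollers and let it roll down to the stop, and after it do the same with the blue tin, so that it comes to rest right behind the amber one. Set things down gently without dropping them, and leave the green tin and everything else on the bench where it is.

Things in the scene. Friction and masses are not known exactly. Their poses are not given: they have to be found in the camera images.
- feeder: Blue roller feeder fixed to the bench. Origin: on the bench under the roller lane's centre; +x runs along the lane, downhill to the stop; z up. Open-topped lane 200 mm long (x -100 to +100), 62 mm wide, walls 75 mm high with outer rims 5 mm higher (90 mm wide overall, x -119 to +154). Free-turning steel rollers slope 5 degrees; their tops are 62 mm above the bench at x -90, 47 mm at x +90.
- lane_start (a point): Point at roller-top height (60 mm above the bench) near the raised end of the lane, at feeder x -62, y 0: a good spot for the middle of a tin's underside. Axes as the feeder's.
- stop (a point): Middle of the face of the yellow stop at roller-top height, feeder x +100; the stop is 75 mm high. A tin against it has its centre 28 mm uphill.
- back_lip (a point): Edge of the steel lip at the feeder's raised end (x -107, underside 83 mm, top 87 mm above the bench). It overhangs the cover's back edge by 5 mm: draw the popped-up cover 8 to 10 mm along feeder +x, then lift.
- tab (a joint): Red upright flexing tab (16 mm wide, 4 thick) at the feeder's stop end, standing through the cover's slot at feeder x 130 to 134, top 125 mm above the bench. Rad: 0 at rest; grows as the top is pressed inward (feeder -x), at most 0.15 (15 mm at the top). From 0.07 (5 to 10 N) the cover is free: sprung plungers pop its front up 16 mm and it stays up; the tab springs back when let go.
- tab_pad (a point): Middle of the outer (+x) face of the tab's thumb part, 114 mm above the bench, 11 mm below the tab's top. Press here towards feeder -x; the popped-up cover below it reaches up to 99 mm above the bench.
- cover: White dust cover: loose plate 260 x 80 x 6 mm, 220 g, at first on the feeder's walls, underside 75 mm above the bench, back edge under the lip. Origin: centre of its underside; x along its length to the tab end, z up. In its middle a black rib, the handle: 60 mm long (x), 14 wide, top 42 mm above the underside. Popped up, it tilts nose-up by about 0.065 rad. Slot for the tab at x 98 to 119.
- cover_handle (a point): Grip point inside the cover's rib, 30 mm above the cover's underside, 12 mm below the rib's top.
- cover_front (a point): Point of the cover's underside near its front edge, 125 mm ahead of its origin; 75 to 77 mm above the bench when latched, about 92 mm when popped up.
- mat: Black rubber mat, 300 (its x) x 140 x 4 mm, fixed on the bench on one side of the feeder; the place for the cover. Origin: centre of its underside.
- amber_tin: Orange-amber tin of glass frit with a steel rim round its lid, 56 (x) x 50 (y) x 60 mm high, 220 g or so, standing on the white board. Origin: centre of its underside. Goes in first.
- blue_tin: Blue tin of the same kind and size; goes in second.
- green_tin: Green tin of the same kind and size; stays where it is.
- board: White ceramic kiln board, 300 (x) x 120 x 8 mm, fixed on the other side of the feeder; the three tins stand in a row along its x, about 90 mm apart. Origin: centre of its underside.
- bowl: Bystander: steel bowl, 100 mm across, 45 mm high. Origin under its centre.
- glasses: Bystander: black safety glasses with purple lenses, about 140 x 120 x 52 mm. Origin under the bridge.
- frit_jar: Bystander: capped amber glass jar, 56 mm across, 75 mm high. Origin under its centre.
- paddle: Bystander: dark graphite paddle with wooden handle, 250 mm long, 22 mm high. Origin under its neck.
Things that resemble listed ones, but are neither listed nor needed, are in the scene too. Of the things shaped like the blue_tin, the blue one is meant.

How it is judged:
By the outcome, as a careful person would: the job done as asked, in the order asked, and still so for the second after the job is handed in, with the robot touching nothing.
It also fails if it takes over 72 s, if anything falls off the work surface, if the arm or the gripper's body presses on something with over 40 N, if the wrist force passes 120 N, or if a joint passes its speed limit or range.

### The arm

A 6-joint arm with a two-finger parallel gripper is mounted at the origin on the work surface. World frame = base frame: x ahead of the robot, y to its left, z up, the work surface at z = 0. Lengths are in m, angles in degrees, forces in N, time in s.
With the tool pointing down it reaches from about 0.3 to 1 m from the base axis. Payload 5.1 kg.
Tool frame: the origin (TCP) lies at the very end of the fingers, on their centre line; the grasp point (between the pads) lies 19 mm behind it; z points along the fingers, y is the line along which they close (so a half turn about z gives the same grasp; the last joint's range is limited). The gripper opens to 95 mm and grips with 3 to 60 N. Pads are 20 mm wide; open, the fingers measure 119 mm over their backs; the gripper's body (75 mm by 180 mm) begins 59 mm behind the grasp point.
Start: joints at [68.778, 7.093, 94.555, -0, 78.352, -4.733], TCP at [0.185, 0.623, 0.215] pointing down, gripper open.
Joint ranges: [-149.61, 149.61], [-58.7, 133.49], [1.44, 155.28], [-77.14, 257.14], [18.33, 153.61], [-166.67, 166.67]. Speed limits (degrees/s): [147.25, 147.25, 180, 180, 180, 180].

### API

Orientations are given as [roll, pitch, yaw] about the fixed x, y, z axes, in that order (R = Rz(yaw) Ry(pitch) Rx(roll)).
In Python, from plant import readout, grab_frame, ticket gives the robot as it stands.
- The arm moves only by the shell command python3 -m inch 'ROWS' [FORCE]. ROWS is JSON, a list of rows, each a list of 3 entries, a list of its own where there are three numbers: the opening, from 0 (shut) to 1 (fully open), then the shift along the tool's x, y, z in cm, then the turn about the tool's z in degrees. In form: [[hand, [dx, dy, dz], twist], ...]. A call has 1 to 8 rows; each row shifts and turns the commanded pose from where the row before left it, along the tool's axes as they then stand; what a row does not reach is not made up. A row lasts 1/12 s, in which the tool goes at most 41.7 mm and 7.16 degrees, less where a joint would pass 70% of its speed; a pose out of reach is approached as far as the arm can. A call is refused whole if a number of a shift passes 4.17 or a number of a turn 7.16, either way. A call with a gripper value outside its range is refused whole. The fingers move at their own pace and stop on an object; FORCE is the grip in N (left out, the last holds). Time passes only in rows, so rows that do not move let the fingers close. It gives the time, the measured TCP pose, the force, the opening and the grip force at its end, in the units of the state.
- readout.read_state(): the state, without advancing time (a new reading comes with each control period).
- grab_frame(name): name is "scene" or "top" or "wrist"; returns a dict with "img" (384x512x3 uint8, red, green, blue), "K" (3x3 intrinsics, pixels), "k1" (the pictures are not rectified: a ray, as slopes to the right and down, at radius r is drawn at 1 + k1 r^2 times it, then the intrinsics apply), "R" (3x3) and "t" (3): a world point X has camera coordinates R X + t. Camera axes: x right, y down, z forward; pixel columns grow to the right and rows downward; lengths in m; the calibration is good to about 2 mm. A picture is of the moment at which its call begins. There is no depth.
- ticket.finish_job(): hands the job in; it is judged then, once.
The state is a dict: "clock": time; "qpos": joint angles; "qvel": joint speeds; "effort": joint torques, N m; "position": TCP position; "ee_rot": TCP orientation; "contact_force": force on the tool from outside, world axes, zero at the start; "torque": the same for the moment, N m; "gripper_width": finger opening in m; "grasp_force": force on a finger pad.
Only numpy, scipy, OpenCV 4.12 (cv2) and the standard library are available. Lean on these libraries where they do the work, as an engineer would, in place of code of your own. Each camera call takes 0.05 s, during which the arm holds its last target. There are 200 camera calls.

## Working session

There is one attempt and no reset: what is moved stays moved. The work goes in short steps, Python scripts to look and compute and a shell command to move; the robot and the scene stay as the last step left them, time stands still between calls to the robot, and variables do not carry over. Pictures are saved under pics/ and viewed, at most 12 in all, crops included, and the job is handed in when it is done.

```bash
mkdir -p pics; ls; python3 - <<'E'
from plant import readout, grab_frame
import cv2,pickle
print(readout.read_state())
for n in("scene","top"):
    f=grab_frame(n); pickle.dump(f,open(f'pics/{n}.pkl','wb'))
    print(n,f["K"],f["k1"],f["R"],f["t"])
    im=cv2.resize(f["img"][:,:,::-1],(800,600),interpolation=cv2.INTER_CUBIC)
    cv2.imwrite(f'pics/{n}0.png',im)
E
```

```text
pics
{'clock': 0.0, 'qpos': array([ 6.87743717e+01,  7.13393071e+00,  9.46349040e+01, -2.43634256e-03,
        7.83508635e+01, -4.73177745e+00]), 'qvel': array([ 0.0883675 , -0.03292651,  0.05197077, -0.00280784,  0.02235508,
       -0.01946497]), 'effort': array([ 1.59001200e-03, -4.17630064e+01, -3.59920835e+01,  7.75501644e-02,
        4.94759681e-02, -1.75438690e-04]), 'position': array([0.18433775, 0.62263698, 0.21337366]), 'ee_rot': array([-1.79880513e+02, -7.49705081e-03,  1.63506636e+02]), 'contact_force': array([-0.39698203,  0.5887301 ,  0.38036669]), 'torque': array([ 0.02548629, -0.02048418,  0.02693956]), 'grasp_force': 0.0, 'gripper_width': 0.09528880892783081}
scene [[377.36298196   0.         252.30469824]
 [  0.         377.36298196 190.13903459]
 [  0.           0.           1.        ]] -0.0783570322026122 [[ 0.8027051   0.59636865  0.00299188]
 [ 0.48656759 -0.65199686 -0.58150845]
 [-0.34484271  0.46823556 -0.81353486]] [-0.42671686 -0.19245327  1.47471267]
top [[436.20571183   0.         250.99225629]
 [  0.         436.20571183 198.61456341]
 [  0.           0.           1.        ]] 0.03495005735554351 [[-0.00878741 -0.9996686  -0.02419665]
 [-0.99074079  0.0119823  -0.13523723]
 [ 0.13548235  0.02278422 -0.99051775]] [0.02162031 0.51267298 1.31547838]
```

View pics/top0.png

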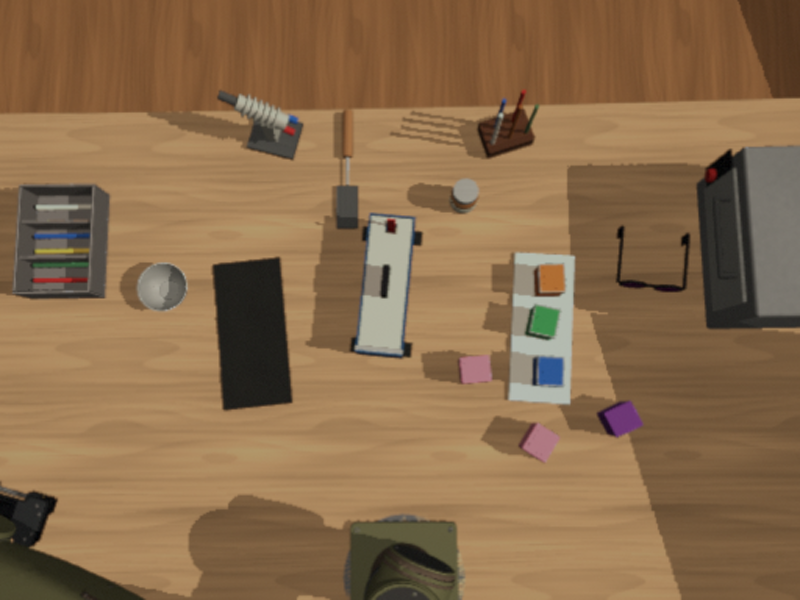

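View pics/scene0.png

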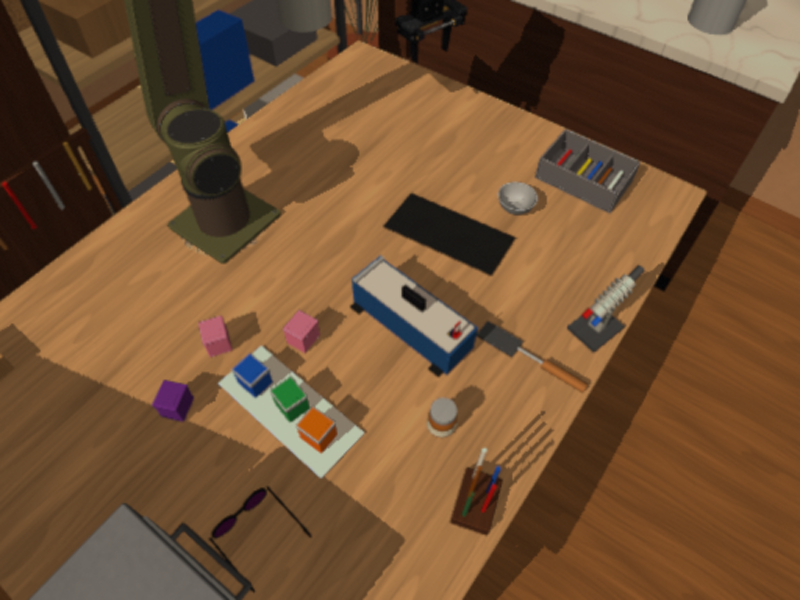

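The top view shows the tab at (392,226), the handle at (385,281) and the lip end at (381,350). The mat spans (213–291, 258–408). On the board, amber is at (551,279), green at (545,322) and blue at (549,371). I'll enlarge this region.

```bash
cat > h.py <<'E'
import numpy as np,cv2,pickle
from scipy.optimize import brentq
def ray(f,u,v):
    K=f["K"];x=(u-K[0,2])/K[0,0];y=(v-K[1,2])/K[1,1];rd=np.hypot(x,y)
    r=brentq(lambda r:r*(1+f["k1"]*r*r)-rd,0,1.5);s=r/rd if rd>0 else 1
    return f["R"].T@np.array([x*s,y*s,1]),-f["R"].T@f["t"]
def at(f,u,v,z):
    d,c=ray(f,u,v);return c+d*(z-c[2])/d[2]
def proj(f,X):
    p=f["R"]@np.array(X)+f["t"];x,y=p[:2]/p[2];s=1+f["k1"]*(x*x+y*y)
    return f["K"][0,0]*x*s+f["K"][0,2],f["K"][1,1]*y*s+f["K"][1,2]
def crop(f,x0,y0,x1,y1,s,name):
    cv2.imwrite(name,cv2.resize(f["img"][y0:y1,x0:x1,::-1],None,fx=s,fy=s,interpolation=cv2.INTER_CUBIC))
E
python3 - <<'E'
from h import *
f=pickle.load(open('pics/top.pkl','rb'))
crop(f,130,125,380,270,3.2,'pics/c1.png')
E
```

```text
(no output)
```

View pics/c1.png

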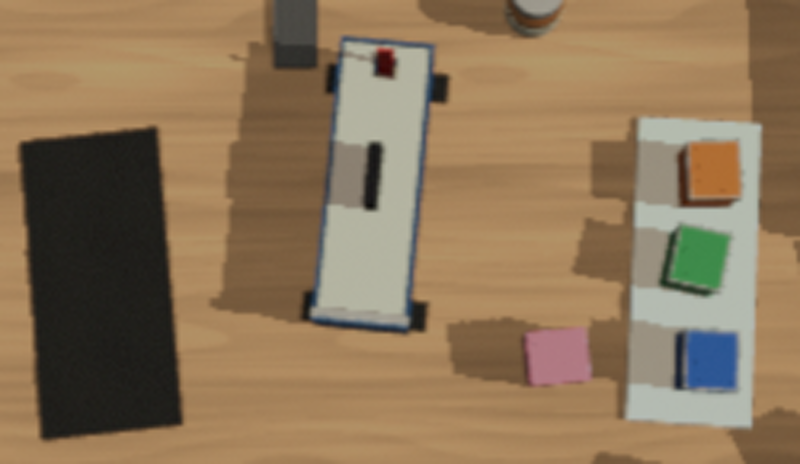

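Crop reading: feeder rim corners (343,37) (434,44) (409,331) (311,322); handle top about (373,176); tab top about (386,48); mat corners (20,143) (157,128) (182,424) (42,439). Tin tops: amber about (714,171), blue about (712,361).

```bash
python3 - <<'E'
from h import *
f=pickle.load(open('pics/top.pkl','rb'))
def P(l,z): return np.array([at(f,130+u/3.2-.35,125+v/3.2-.35,z)[:2] for u,v in l])
def show(n,l,z):
    p=P(l,z); e=[np.linalg.norm(p[i]-p[i-1]) for i in range(len(p))]
    d=p[0]+p[1]-p[2]-p[3]; print(n,p.mean(0).round(4),'edges',np.round(e,3),'yaw',np.degrees(np.arctan2(d[1],d[0])).round(1)); return p.mean(0)
show('rim',[(343,37),(434,44),(409,331),(311,322)],.080)
show('mat',[(20,143),(157,128),(182,424),(42,439)],.004)
show('board',[(638,117),(761,124),(752,428),(626,418)],.008)
show('amber',[(686,144),(741,141),(741,198),(688,200)],.068)
show('blue',[(685,333),(738,331),(738,389),(687,391)],.068)
show('green',[(678,227),(731,234),(722,292),(671,286)],.068)
show('handle',[(366,142),(382,142),(380,210),(364,210)],.117)
print('tab',P([(386,47)],.125))
E
```

```text
rim [0.5592 0.0279] edges [0.274 0.087 0.274 0.091] yaw -6.0
mat [0.476  0.3024] edges [0.296 0.138 0.296 0.137] yaw 5.6
board [ 0.4806 -0.2817] edges [0.297 0.121 0.298 0.12 ] yaw -4.2
amber [ 0.5675 -0.2921] edges [0.054 0.052 0.055 0.049] yaw -1.3
blue [ 0.3887 -0.283 ] edges [0.054 0.049 0.053 0.047] yaw -1.4
green [ 0.4832 -0.2762] edges [0.056 0.05  0.055 0.047] yaw -9.9
handle [0.5579 0.0279] edges [0.063 0.015 0.063 0.015] yaw -2.1
tab [[0.6765366  0.01476499]]
```

```bash
cat > st.py <<'E'
import numpy as np,sys
from plant import readout
s=readout.read_state();p=s["position"];u=np.array([.9945,-.1045]);v=np.array([.1045,.9945]);d=p[:2]-[.5418,.0297]
print('t',round(s["clock"],2),'world',p.round(4),'rot',s["ee_rot"].round(1),'feeder',(d@u).round(4),(d@v).round(4),'F',s["contact_force"].round(1),'w',round(s["gripper_width"],4),'gf',round(s["grasp_force"],1))
E
python3 -m inch '[[0,[0,0,0],-5.25],[0,[0,0,0],-5.25],[0,[-2.9,-2.76,0],0],[0,[-2.9,-2.76,0],0],[0,[-2.9,-2.76,0],0],[0,[-2.9,-2.76,0],0],[0,[-2.9,-2.76,0],0],[0,[-2.9,-2.76,0],0]]' 20
python3 -m inch '[[0,[-2.9,-2.76,0],0],[0,[-2.9,-2.76,0],0],[0,[-2.9,-2.76,0],0],[0,[-2.9,-2.76,0],0],[0,[-2.9,-2.76,0],0],[0,[-2.9,-2.76,0],0],[0,[-2.9,-2.76,0],0],[0,[-2.9,-2.76,0],0]]'
python3 st.py
```

```text
clock: 0.77
position: [0.3409, 0.4386, 0.2142]
ee_rot: [-180.0, -0.0, 174.0]
contact_force: [-0.3, 0.1, -0.4]
gripper_width: 0.0477
grasp_force: 0.0
clock: 1.43
position: [0.5487, 0.1947, 0.2142]
ee_rot: [-180.0, -0.0, 174.0]
contact_force: [0.1, 0.6, -0.3]
gripper_width: 0.0007
grasp_force: 0.0
t 1.43 world [0.5487 0.1947 0.2142] rot [-180.   -0.  174.] feeder -0.0104 0.1648 F [ 0.1  0.6 -0.3] w 0.0007 gf 0.0
```

```bash

python3 -m inch '[[0,[-2.9,-2.76,0],0],[0,[-2.9,-2.76,0],0],[0,[-2.9,-2.76,0],0],[0,[-2.9,-2.76,0],0],[0,[0,0,0],0],[0,[0,0,0],0]]' >/dev/null
python3 st.py; python3 - <<'E'
from h import *
from plant import grab_frame
f=grab_frame("wrist");crop(f,0,0,512,384,1.5,'pics/w1.png');pickle.dump(f,open('pics/w1.pkl','wb'))
for x in([.676,.0155,.125],[.6734,.0159,.081]):print(proj(f,x))
E
```

```text
t 1.93 world [0.6523 0.0729 0.2135] rot [-1.800e+02 -1.000e-01  1.738e+02] feeder 0.1053 0.0545 F [ 0.4  0.4 -0.1] w 0.0001 gf 0.0
(np.float64(187.6382397016879), np.float64(230.68258229719893))
(np.float64(196.3553075543723), np.float64(209.88042857486226))
```

View pics/w1.png

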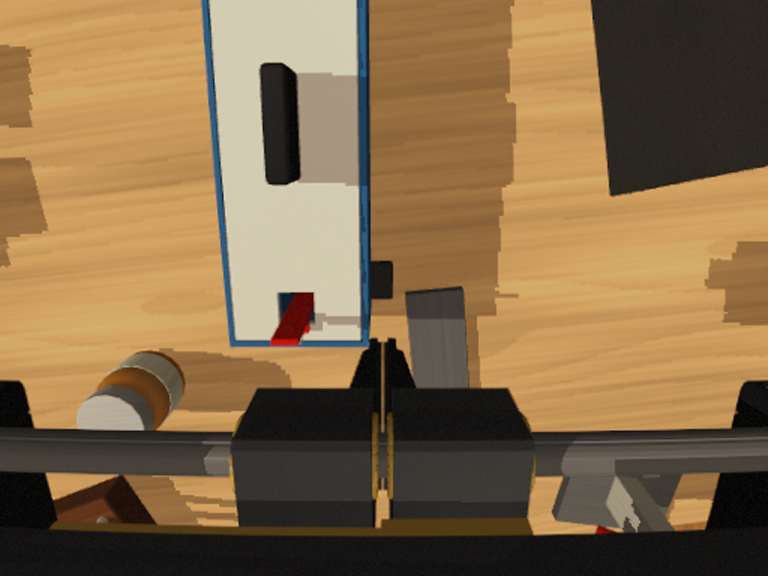

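The tab's top edge is at crop (285,342) and the handle top at about (275,122). The rim's front corners are (232,346) and (368,346).

```bash
python3 - <<'E'
from h import *
f=pickle.load(open('pics/w1.pkl','rb'))
u=np.array([.9945,-.1045]);v=np.array([.1045,.9945])
for n,a,b,z in(('tab',285,341,.125),('rimR',232,346,.08),('rimL',369,346,.08),('h0',270,64,.117),('h1',282,184,.117),('rimL2',363,0,.08),('rimR2',204,0,.08)):
    p=at(f,a/1.5,b/1.5,z);d=p[:2]-[.5418,.0297];print(n,p[:2].round(4),(d@u).round(4),(d@v).round(4))
E
```

```text
tab [0.6733 0.0179] 0.132 0.002
rimR [ 0.6906 -0.0282] 0.1541 -0.042
rimL [0.6999 0.0602] 0.154 0.0468
h0 [0.5315 0.0315] -0.0104 0.0007
h1 [0.5898 0.0283] 0.0479 0.0037
rimL2 [0.499  0.0798] -0.0478 0.0454
rimR2 [ 0.4886 -0.0065] -0.0491 -0.0415
```

```bash

python3 -m inch '[[0,[-3,-2.6,0],0],[0,[-3,-2.65,0],0],[0,[0,0,3.5],0],[0,[0,0,3.5],0],[0,[0,0,3.55],0],[0,[0,0,0],0],[0,[0,0,0],0]]' >/dev/null
python3 st.py
python3 -m inch '[[0,[0.8,0,0],0],[0,[0.6,0,0],0],[0,[0.4,0,0],0],[0,[0.3,0,0],0],[0,[0,0,0],0]]' >/dev/null
python3 st.py
```

```text
t 2.57 world [0.7034 0.0178 0.1064] rot [-180.    -0.4  174.1] feeder 0.162 0.005 F [ 0.3  0.9 -0.9] w 0.0003 gf 0.0
t 2.98 world [0.6861 0.0186 0.1119] rot [180.    0.3 174. ] feeder 0.1447 0.0041 F [1.1 0.2 1.6] w 0.0009 gf 0.6
```

```bash

python3 -m inch '[[0,[0.3,0,0],0],[0,[0.3,0,0],0],[0,[0.3,0,0],0],[0,[0,0,0],0]]' >/dev/null
python3 st.py
python3 -m inch '[[0,[0.2,0,0],0],[0,[0.2,0,0],0],[0,[0,0,0],0],[0,[0,0,0],0]]' >/dev/null
python3 st.py
```

```text
t 3.32 world [0.677  0.0192 0.1105] rot [180.    0.2 174. ] feeder 0.1356 0.0037 F [3.5 0.4 5.2] w 0.0003 gf 2.6
t 3.65 world [0.6736 0.0196 0.1101] rot [180.    0.2 174. ] feeder 0.1321 0.0037 F [ 5.6 -0.9  3.6] w 0.0002 gf 3.2
```

```bash

python3 -m inch '[[0,[-1,0,0],0],[0,[-2,0,0],0],[0,[-1.5,0,-1],0],[0,[0,0,-4],0],[0,[0,0,-2],0],[0,[0,0,0],0]]' >/dev/null
python3 st.py;  python3 - <<'E'
from h import *
from plant import grab_frame
a=grab_frame("scene");cv2.imwrite('pics/s2.png',cv2.resize(a["img"][150:250,210:320,::-1],None,fx=5,fy=5,interpolation=cv2.INTER_CUBIC));pickle.dump(a,open('pics/s2.pkl','wb'))
u=np.array([.9945,-.1045]);v=np.array([.1045,.9945]);o=np.array([.5418,.0297])
for x,y,z in((.148,.042,.081),(.148,.042,.098),(.148,-.038,.081),(.148,-.038,.098)):
    q=proj(a,[*(o+x*u+y*v),z]);print((q[0]-210)*5,(q[1]-150)*5)
E
```

```text
t 4.15 world [0.7188 0.0148 0.1836] rot [-180.     0.2  174. ] feeder 0.1776 0.0037 F [1.6 0.3 0.6] w 0.0004 gf 0.0
469.04456348067754 297.25334210254715
472.14430016260224 282.6322399616662
388.8895531641748 377.6846938105038
391.1261680086014 363.60282854205036
```

View pics/s2.png

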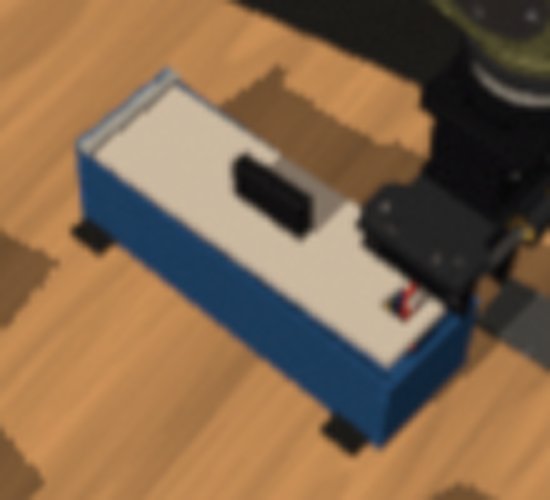

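The cover's front corner at (391,364) matches the 98 mm prediction, so it has popped up. Next is the handle.

```bash

python3 -m inch '[[0.5,[4,0,0],0],[0.5,[4,0,0],0],[0.5,[4,-0.1,0],0],[0.5,[4,-0.1,0],0],[0.5,[0.15,0,0],0],[0.5,[0,0,0],0],[0.5,[0,0,0],0]]' 25 >/dev/null
python3 st.py;  python3 - <<'E'
from h import *
from plant import grab_frame
f=grab_frame("wrist");crop(f,80,100,432,340,2.2,'pics/w2.png');pickle.dump(f,open('pics/w2.pkl','wb'))
E
```

```text
t 4.78 world [0.5554 0.0299 0.1777] rot [-180.    -0.2  174. ] feeder 0.0135 0.0016 F [ 0.9 -0.1  0.4] w 0.0417 gf 0.0
```

View pics/w2.png

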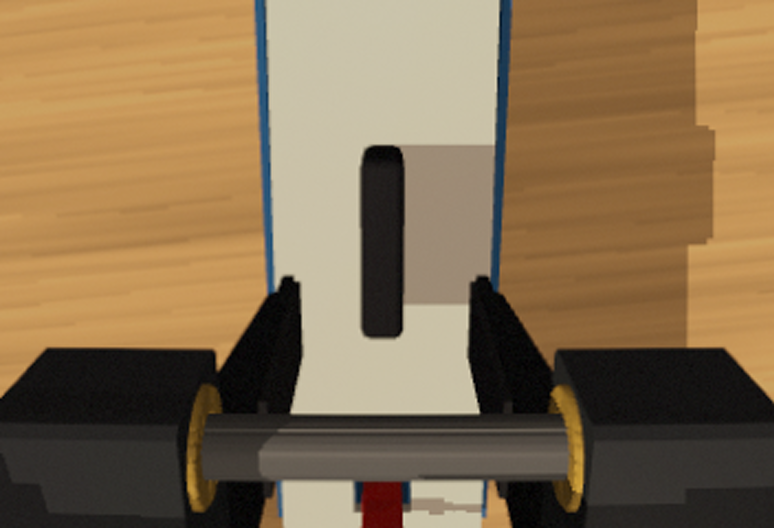

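The handle (382, 147–337) is aligned and centred between the fingers. I'll descend and grip.

```bash

python3 -m inch '[[0.5,[-0.2,0,2.5],0],[0.5,[0,0,2.5],0],[0.5,[0,0,1.8],0],[0.5,[0,0,1],0],[0.5,[0,0,0],0],[0.5,[0,0,0],0]]' 25 >/dev/null
python3 st.py
python3 -m inch '[[0,[0,0,0],0],[0,[0,0,0],0],[0,[0,0,0],0],[0,[0,0,0],0],[0,[0,0,0],0],[0,[0,0,0],0]]' 25 >/dev/null
python3 st.py
```

```text
t 5.33 world [0.5588 0.0296 0.101 ] rot [-1.80e+02 -1.00e-01  1.74e+02] feeder 0.017 0.0017 F [0.2 0.1 0.5] w 0.0477 gf 0.0
t 5.83 world [0.5584 0.0295 0.1017] rot [-1.80e+02  1.00e-01  1.74e+02] feeder 0.0165 0.0016 F [-0.5  0.1  1.2] w 0.0142 gf 25.0
```

```bash

python3 -m inch '[[0,[-0.25,0,0],0],[0,[-0.25,0,0],0],[0,[-0.25,0,0],0],[0,[-0.2,0,0],0],[0,[0,0,0],0],[0,[0,0,0],0]]' >/dev/null
python3 st.py
python3 -m inch '[[0,[0,0,-0.3],0],[0,[0,0,-0.5],0],[0,[0,0,-0.7],0],[0,[0,0,-1],0],[0,[0,0,0],0]]' >/dev/null
python3 st.py
```

```text
t 6.33 world [0.5677 0.0288 0.1013] rot [180.  -0. 174.] feeder 0.0259 0.0018 F [-3.8  0.9  4.8] w 0.0137 gf 25.0
t 6.75 world [0.5693 0.0286 0.1289] rot [180.    0.3 174. ] feeder 0.0275 0.0018 F [ 0.3  0.3 -2. ] w 0.0138 gf 25.0
```

```bash

python3 -m inch '[[0,[0,0,-2],0],[0,[0,0,-3],0],[0,[0,0,-2],0],[0,[0.8,1.6,0],0],[0,[1.5,3.25,0],0],[0,[1.5,3.25,0],0],[0,[1.5,3.25,0],0],[0,[1.5,3.25,0],0]]' >/dev/null
python3 -m inch '[[0,[1.5,3.25,0],-3],[0,[1.5,3.25,0],-3],[0,[1,2.3,0],-3],[0,[0.7,1.5,0],-2.6],[0,[0,0,0],0],[0,[0,0,0],0]]' >/dev/null
python3 st.py
python3 - <<'E'
from h import *
from plant import grab_frame
f=grab_frame("wrist");cv2.imwrite('pics/w3.png',cv2.resize(f["img"][:,:,::-1],(640,480)));pickle.dump(f,open('pics/w3.pkl','wb'))
a=grab_frame("scene");crop(a,200,90,340,230,4,'pics/s3.png')
i=cv2.imread('pics/s3.png');w=cv2.imread('pics/w3.png');w=cv2.resize(w,(400,300));o=np.zeros((560,800,3),np.uint8)
o[:300,:400]=w;o[:400,400:]=cv2.resize(i,(400,400));cv2.imwrite('pics/m3.png',o[:400])
E
```

```text
t 7.92 world [0.4724 0.2863 0.1963] rot [-180.     0.  -174.3] feeder -0.0958 0.2479 F [-0.2 -0.2 -3.2] w 0.014 gf 25.0
```

View pics/m3.png

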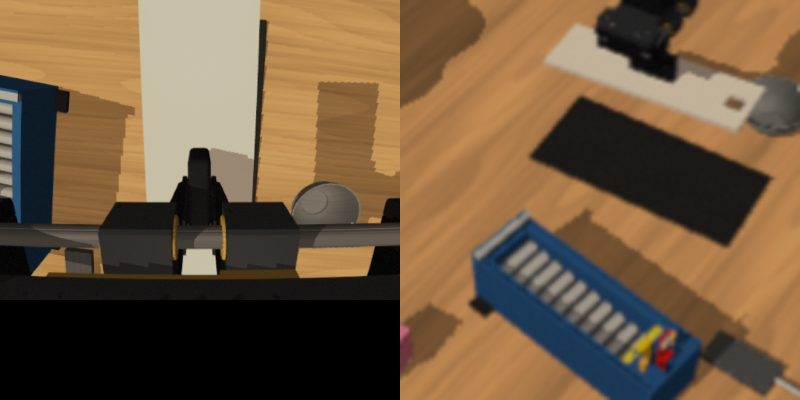

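```bash

python3 -m inch '[[0,[-0.25,0.8,1],0],[0,[-0.25,0.75,2.5],0],[0,[0,0,3],0],[0,[0,0,3],0],[0,[0,0,2.5],0],[0,[0,0,1.5],0],[0,[0,0,0.7],0],[0,[0,0,0],0]]' 15 >/dev/null
python3 st.py
python3 -m inch '[[0,[0,0,0.4],0],[0,[0,0,0.3],0],[0,[0,0,0.3],0],[0,[0,0,0.3],0],[0,[0,0,0],0]]' >/dev/null
python3 st.py
```

```text
t 8.68 world [0.4749 0.3005 0.0514] rot [-179.9   -0.2 -174.5] feeder -0.0948 0.2623 F [-0.4 -0.8 -1.4] w 0.0141 gf 15.0
t 9.1 world [0.4761 0.3017 0.0412] rot [ 180.     0.  -174.4] feeder -0.0938 0.2636 F [-0.4 -0.5 -2.4] w 0.0139 gf 15.0
```

```bash

python3 -m inch '[[0,[0,0,0.3],0],[0,[0,0,0.3],0],[0,[0,0,0.3],0],[0,[0,0,0],0]]' >/dev/null
python3 st.py
python3 -m inch '[[0,[0,0,0.2],0],[0,[0,0,0.2],0],[0,[0,0,0.2],0],[0,[0,0,0],0]]' >/dev/null
python3 st.py
python3 -m inch '[[0,[0,0,0.15],0],[0,[0,0,0.15],0],[0,[0,0,0.1],0],[0,[0,0,0],0]]' >/dev/null
python3 st.py
```

```text
t 9.43 world [0.4755 0.3014 0.0313] rot [-1.800e+02 -1.000e-01 -1.744e+02] feeder -0.0943 0.2633 F [ 0.3 -0.6 -2.5] w 0.0136 gf 15.0
t 9.77 world [0.4764 0.3018 0.0263] rot [ 180.     0.  -174.4] feeder -0.0934 0.2638 F [ 0.9 -0.  -1.1] w 0.014 gf 15.0
t 10.1 world [0.476  0.3017 0.022 ] rot [ 180.    -0.  -174.4] feeder -0.0939 0.2636 F [ 1.  -0.3 -0.7] w 0.0142 gf 15.0
```

```bash

python3 -m inch '[[0,[0,0,0.1],0],[0,[0,0,0.1],0],[0,[0,0,0],0]]' 8 >/dev/null
python3 st.py
python3 -m inch '[[0,[0,0,0.1],0],[0,[0,0,0.1],0],[0,[0,0,0],0]]' >/dev/null
python3 st.py
python3 -m inch '[[0,[0,0,0.1],0],[0,[0,0,0],0]]' >/dev/null
python3 st.py
```

```text
t 10.35 world [0.4762 0.3017 0.0217] rot [-180.    -0.  -174.4] feeder -0.0936 0.2637 F [-2.3 -2.6  8.2] w 0.0138 gf 8.0
t 10.6 world [0.4772 0.3018 0.0205] rot [-1.800e+02  1.000e-01 -1.744e+02] feeder -0.0927 0.2639 F [-2.7 -3.8 11.1] w 0.014 gf 8.0
t 10.77 world [0.4776 0.3019 0.0198] rot [-180.     0.2 -174.4] feeder -0.0923 0.264 F [-1.6 -3.2 11.2] w 0.0136 gf 8.0
```

```bash

python3 -m inch '[[0.3,[0,0,-0.05],0],[0.3,[0,0,0],0],[0.3,[0,0,0],0],[0.3,[0,0,-1],0],[0.4,[0,0,-3],0],[0.4,[0,0,-4],0],[0.6,[0,0,-4],0],[0.75,[0,0,-4],0]]' 20 >/dev/null
python3 st.py
python3 -m inch '[[0.75,[0,0,-2],6.9],[0.75,[-0.7,-3.95,0],0],[0.75,[-0.7,-3.95,0],0],[0.75,[-0.7,-3.95,0],0],[0.75,[-0.7,-3.95,0],0],[0.75,[-0.7,-3.95,0],0],[0.75,[-0.7,-3.95,0],0],[0.75,[-0.7,-3.95,0],0]]' >/dev/null
python3 -m inch '[[0.75,[-0.7,-3.95,0],0],[0.75,[-0.7,-3.95,0],0],[0.75,[-0.7,-3.95,0],0],[0.75,[-0.7,-3.95,0],0],[0.75,[-0.7,-3.5,0],0],[0.75,[0,0,0],0],[0.75,[0,0,0],0]]' >/dev/null
python3 st.py; python3 - <<'E'
from h import *
from plant import grab_frame
f=grab_frame("wrist");w=cv2.resize(f["img"][:,:,::-1],(400,300));pickle.dump(f,open('pics/w4.pkl','wb'))
a=grab_frame("top");pickle.dump(a,open('pics/t4.pkl','wb'));i=cv2.resize(a["img"][140:290,110:230,::-1],(400,500),interpolation=cv2.INTER_CUBIC)
o=np.zeros((500,800,3),np.uint8);o[:300,:400]=w;o[:,400:]=i;cv2.imwrite('pics/m4.png',o)
E
```

```text
t 11.43 world [0.4753 0.3014 0.1794] rot [-1.800e+02 -1.000e-01 -1.744e+02] feeder -0.0945 0.2633 F [0.7 0.7 0.3] w 0.0464 gf 0.0
t 12.68 world [ 0.5492 -0.171   0.1977] rot [180.   -0.  178.5] feeder 0.0284 -0.1988 F [ 0.   0.5 -0.2] w 0.0713 gf 0.0
```

View pics/m4.png

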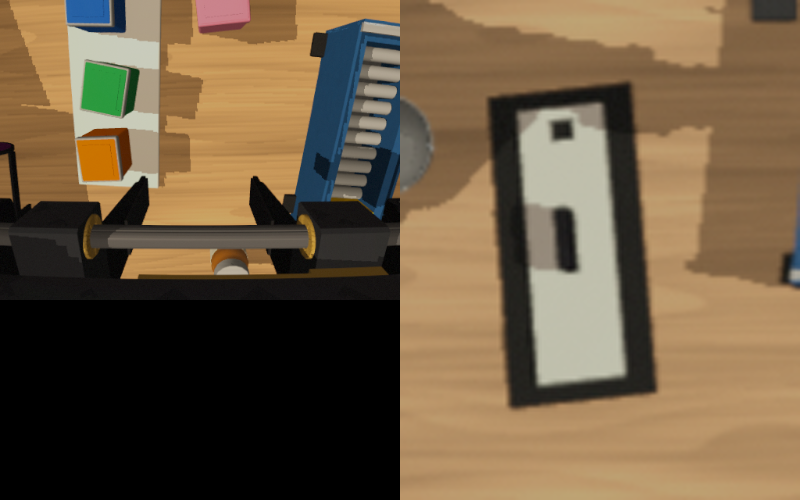

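The cover lies flat in the middle of the mat. Amber's top face centre is at about (99,158) in the wrist view, and I'll check that quickly against the top view's estimate.

```bash
python3 - <<'E'
from h import *
f=pickle.load(open('pics/w4.pkl','rb'));s=512/400
hsv=cv2.cvtColor(f["img"],cv2.COLOR_RGB2HSV)
for n,lo,hi in(('amber',(8,200,190),(20,255,255)),('green',(50,120,120),(75,255,255)),('blue',(105,120,120),(125,255,255))):
    m=cv2.inRange(hsv,lo,hi);c=max(cv2.findContours(m,0,2)[0],key=cv2.contourArea)
    p=np.array([at(f,*q[0],.068)[:2] for q in c],np.float32);r=cv2.minAreaRect(p*1000);print(n,r)
E
```

```text
amber ((567.9353637695312, -292.3395080566406), (51.73490905761719, 45.21590805053711), 0.1523250937461853)
green ((484.94580078125, -275.5481872558594), (45.59268569946289, 51.576168060302734), 76.5324935913086)
blue ((403.85772705078125, -283.2618103027344), (45.64419174194336, 22.26581573486328), 86.89116668701172)
```

```bash

python3 -m inch '[[0.75,[-0.5,-3,0],0],[0.75,[-0.6,-3.3,0],0],[0.75,[-0.6,-3.3,0],0],[0.75,[-0.5,-2.5,0],-1.5],[0.75,[0,0,3],0],[0.75,[0,0,3],0],[0.75,[0,0,3],0],[0.75,[0,0,0],0]]' 20 >/dev/null
python3 st.py
```

```text
t 13.45 world [ 0.5649 -0.2868  0.1002] rot [ 179.6   -0.6 -179.7] feeder 0.056 -0.3123 F [-1.1 -0.1 -1.5] w 0.0715 gf 0.0
```

```bash

python3 -m inch '[[0.75,[-0.2,-0.4,0],0],[0.75,[0,0,2],0],[0.75,[0,0,2.2],0],[0.75,[0,0,1.5],0],[0.75,[0,0,0.6],0],[0.75,[0,0,0],0],[0.75,[0,0,0],0]]' 20 >/dev/null
python3 st.py
python3 -m inch '[[0.4,[0,0,0],0],[0.4,[0,0,0],0],[0.4,[0,0,0],0],[0.4,[0,0,0],0],[0.4,[0,0,0],0],[0.4,[0,0,0],0]]' 20 >/dev/null
python3 st.py
```

```text
t 14.03 world [ 0.5715 -0.2952  0.0459] rot [-1.800e+02  1.000e-01 -1.798e+02] feeder 0.0635 -0.32 F [ 0.3 -0.2  0.4] w 0.0713 gf 0.0
t 14.53 world [ 0.5713 -0.2949  0.0457] rot [ 1.800e+02  1.000e-01 -1.798e+02] feeder 0.0632 -0.3197 F [-0.3  2.2  5. ] w 0.0497 gf 20.0
```

The grip is a bit high on the tin, so I'll re-grip 9 mm lower.

```bash

python3 -m inch '[[0.7,[0,0,0],0],[0.7,[0,0,0],0],[0.7,[0,0,0],0],[0.7,[0.3,0.1,0.4],0],[0.7,[0,0,0.5],0],[0.7,[0,0,0],0],[0.7,[0,0,0],0]]' 20 >/dev/null
python3 st.py
python3 -m inch '[[0.4,[0,0,0],0],[0.4,[0,0,0],0],[0.4,[0,0,0],0],[0.4,[0,0,0],0],[0.4,[0,0,0],0]]' 20 >/dev/null
python3 st.py
python3 -m inch '[[0.4,[0,0,-0.5],0],[0.4,[0,0,-1.5],0],[0.4,[0,0,-3],0],[0.4,[0,0,-4],0],[0.4,[0,0,-4],0],[0.4,[0,0,-2],0],[0.4,[0,0,0],0]]' 20 >/dev/null
python3 st.py
```

```text
t 15.12 world [ 0.567  -0.2937  0.0346] rot [ 1.800e+02 -1.000e-01 -1.798e+02] feeder 0.0589 -0.319 F [ 0.9 -0.4  0.6] w 0.0667 gf 0.0
t 15.53 world [ 0.568  -0.2943  0.036 ] rot [-180.     0.  -179.8] feeder 0.0599 -0.3195 F [ 0.7 -1.5  0.5] w 0.0498 gf 20.0
t 16.12 world [ 0.5711 -0.296   0.195 ] rot [-179.6    0.7 -179.8] feeder 0.0631 -0.3209 F [ 0.6 -0.8 -1. ] w 0.0493 gf 20.0
```

```bash

python3 -m inch '[[0.4,[0,0,0],3],[0.4,[0,0,0],3],[0.4,[0.8,2,0],0],[0.4,[1.4,3.6,0],0],[0.4,[1.4,3.6,0],0],[0.4,[1.4,3.6,0],0],[0.4,[1.4,3.6,0],0],[0.4,[1.4,3.6,0],0]]' >/dev/null
python3 -m inch '[[0.4,[1.4,3.6,0],0],[0.4,[1.4,3.6,0],0],[0.4,[1.1,2.9,0],0],[0.4,[0.6,1.6,0],0],[0.4,[0,0,0],0],[0.4,[0,0,0],0],[0.4,[0,0,0],0]]' >/dev/null
python3 st.py
```

```text
t 17.37 world [0.477  0.0333 0.1851] rot [-1.800e+02 -1.000e-01  1.742e+02] feeder -0.0648 -0.0032 F [ 0.5 -0.  -2.7] w 0.0503 gf 20.0
```

```bash

python3 -m inch '[[0.4,[-0.3,0.5,1.5],0],[0.4,[0,0,2.5],0],[0.4,[0,0,2.5],0],[0.4,[0,0,1.3],0],[0.4,[0,0,0.5],0],[0.4,[0,0,0],0],[0.4,[0,0,0],0]]' >/dev/null
python3 st.py; python3 - <<'E'
from h import *
from plant import grab_frame
a=grab_frame("top");b=grab_frame("scene")
i=cv2.resize(a["img"][170:240,220:280,::-1],(400,466),interpolation=cv2.INTER_CUBIC);j=cv2.resize(b["img"][130:220,200:280,::-1],(400,450),interpolation=cv2.INTER_CUBIC)
o=np.zeros((466,800,3),np.uint8);o[:,:400]=i;o[:450,400:]=j;cv2.imwrite('pics/m5.png',o)
E
```

```text
t 17.95 world [0.4814 0.0377 0.1031] rot [-180.     0.   174.1] feeder -0.0609 0.0016 F [ 0.2  0.2 -1.7] w 0.0496 gf 20.0
```

View pics/m5.png

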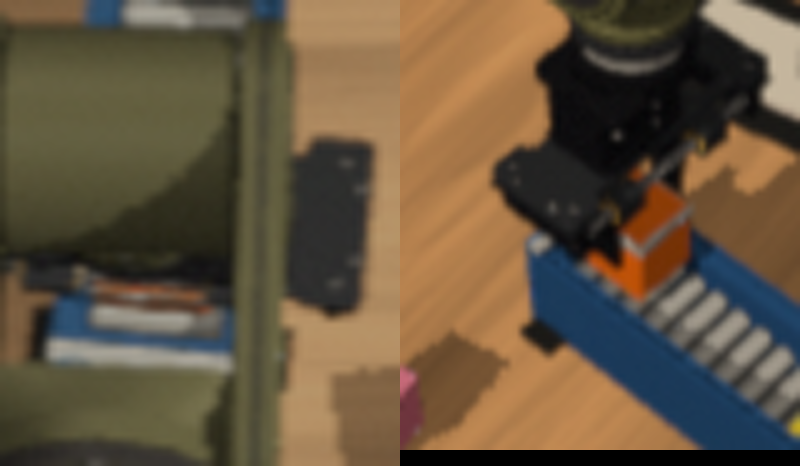

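The scene view shows the tin in line with the lane, so I'll lower it slowly.

```bash

python3 -m inch '[[0.4,[0,0,0.4],0],[0.4,[0,0,0.3],0],[0.4,[0,0,0.2],0],[0.4,[0,0,0],0]]' 15 >/dev/null
python3 st.py
python3 -m inch '[[0.4,[0,0,0.15],0],[0.4,[0,0,0.15],0],[0.4,[0,0,0],0]]' >/dev/null
python3 st.py
python3 -m inch '[[0.4,[0,0,0.1],0],[0.4,[0,0,0],0]]' >/dev/null
python3 st.py
```

```text
t 18.38 world [0.4805 0.0385 0.0932] rot [-180.    -0.   174.2] feeder -0.0619 0.0023 F [-0.3 -1.  -2.2] w 0.0497 gf 15.0
t 18.63 world [0.4806 0.0385 0.0903] rot [-180.    -0.   174.2] feeder -0.0617 0.0023 F [-0.6  0.5 -2.1] w 0.0499 gf 15.0
t 18.8 world [0.4814 0.0384 0.0902] rot [-1.800e+02  1.000e-01  1.742e+02] feeder -0.061 0.0023 F [-0.  -1.2 -1. ] w 0.0499 gf 15.0
```

```bash

python3 -m inch '[[0.4,[0,0,0.1],0],[0.4,[0,0,0.1],0],[0.4,[0,0,0],0]]' 8 >/dev/null
python3 st.py
python3 -m inch '[[0.4,[0,0,0.1],0],[0.4,[0,0,0],0]]' >/dev/null
python3 st.py
```

```text
t 19.05 world [0.4817 0.0383 0.0885] rot [1.800e+02 1.000e-01 1.742e+02] feeder -0.0607 0.0023 F [1.  0.6 4.2] w 0.0498 gf 8.0
t 19.22 world [0.4815 0.0383 0.0873] rot [1.800e+02 1.000e-01 1.742e+02] feeder -0.0608 0.0023 F [ 0.8 -1.3  4. ] w 0.0502 gf 8.0
```

```bash

python3 -m inch '[[0.75,[0,0,0],0],[0.75,[0,0,0],0],[0.75,[0,0,0],0],[0.75,[0,0,0],0],[0.75,[0,0,0],0],[0.75,[0,0,-2],0],[0.75,[0,0,-4],0],[0.75,[0,0,-4],0]]' 20 >/dev/null
python3 st.py
```

```text
t 19.88 world [0.479  0.0385 0.1856] rot [-180.    -0.3  174.2] feeder -0.0634 0.0022 F [ 2.2 -0.3  0. ] w 0.0713 gf 0.0
```

```bash

python3 -m inch '[[0.75,[0.2,-2,-1],-3.8],[0.75,[0.2,-4,0],0],[0.75,[0.2,-4,0],0],[0.75,[0.2,-4,0],0],[0.75,[0.2,-4,0],0],[0.75,[0.2,-4,0],0],[0.75,[0,-2,0],0],[0.75,[0,0,0],0]]' 20 >/dev/null
python3 st.py; python3 - <<'E'
from h import *
from plant import grab_frame
f=grab_frame("wrist");a=grab_frame("top")
for n,lo,hi,g,z in(('blue',(105,150,120),(125,255,255),f,.068),('green',(50,120,100),(75,255,255),f,.068),('amber-top',(8,200,150),(20,255,255),a,.115)):
    m=cv2.inRange(cv2.cvtColor(g["img"],cv2.COLOR_RGB2HSV),lo,hi)
    for c in cv2.findContours(m,0,2)[0]:
        if cv2.contourArea(c)<60: continue
        p=np.array([at(g,*q[0],z)[:2] for q in c],np.float32);r=cv2.minAreaRect(p*1000);print(n,c.mean((0,1)),np.round(r[0],1),np.round(r[1],1),r[2])
i=cv2.resize(a["img"][125:235,215:285,::-1],(330,520),interpolation=cv2.INTER_CUBIC);w=cv2.resize(f["img"][:,:,::-1],(470,352))
o=np.zeros((520,800,3),np.uint8);o[:,:330]=i;o[:352,330:]=w;cv2.imwrite('pics/m6.png',o)
E
```

```text
t 20.55 world [ 0.4586 -0.2043  0.1965] rot [-179.9   -0.   177.7] feeder -0.0583 -0.2414 F [-0.3  0.7  0.9] w 0.0712 gf 0.0
blue [152.36363636 113.68181818] [ 389.  -282.3] [45.  50.8] 87.11736297607422
green [181.06493506 212.80519481] [ 484.6 -275.6] [45.5 51.3] 76.36420440673828
```

View pics/m6.png

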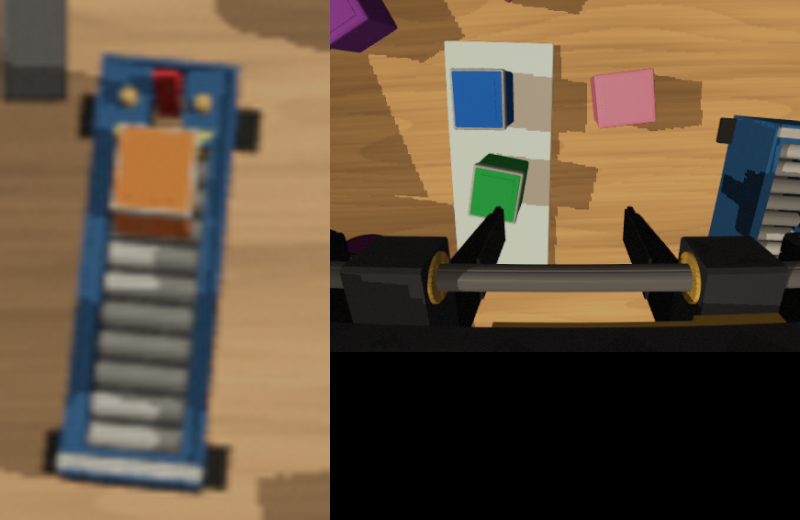

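Amber rests upright against the stop. Blue measures (0.389, -0.282), matching the earlier value.

```bash

python3 -m inch '[[0.75,[1.6,-2,0],0.6],[0.75,[2.4,-3,0],0],[0.75,[1.8,-2.1,0],0],[0.75,[0.8,-1,1],0],[0.75,[0,0,3],0],[0.75,[0,0,3],0],[0.75,[0,0,1.5],0],[0.75,[0,0,0],0]]' 20 >/dev/null
python3 -m inch '[[0.75,[0,0,0],0]]' >/dev/null
python3 st.py
```

```text
t 21.4 world [ 0.3898 -0.2773  0.111 ] rot [ 1.799e+02 -1.000e-01  1.775e+02] feeder -0.1191 -0.3212 F [0.1 0.1 0.6] w 0.0712 gf 0.0
```

```bash

python3 -m inch '[[0.75,[0.1,-0.5,2],0],[0.75,[0,0,3],0],[0.75,[0,0,1.8],0],[0.75,[0,0,0.7],0],[0.75,[0,0,0],0],[0.75,[0,0,0],0],[0.75,[0,0,0],0]]' 20 >/dev/null
python3 st.py
```

```text
t 21.98 world [ 0.3901 -0.2849  0.039 ] rot [-179.9    0.2  177.4] feeder -0.118 -0.3287 F [ 0.1 -0.7  0.3] w 0.0713 gf 0.0
```

```bash

python3 -m inch '[[0.75,[0.1,0.2,0.3],0],[0.4,[0,0,0],0],[0.4,[0,0,0],0],[0.4,[0,0,0],0],[0.4,[0,0,0],0],[0.4,[0,0,0],0]]' 20 >/dev/null
python3 st.py
python3 -m inch '[[0.4,[0,0,-0.5],0],[0.4,[0,0,-1.5],0],[0.4,[0,0,-3],0],[0.4,[0,0,-4],0],[0.4,[0,0,-4],0],[0.4,[0,0,-2],0],[0.4,[0,0,0],3],[0.4,[0,0,0],0.3]]' 20 >/dev/null
python3 st.py
```

```text
t 22.48 world [ 0.3879 -0.2823  0.034 ] rot [-179.9    0.   177.4] feeder -0.1204 -0.3263 F [ 0.5 -2.   1.2] w 0.0499 gf 20.0
t 23.15 world [ 0.3882 -0.2822  0.1856] rot [-1.799e+02  1.000e-01  1.740e+02] feeder -0.1201 -0.3263 F [ 0.2 -0.1 -4.3] w 0.0497 gf 20.0
```

```bash

python3 -m inch '[[0.4,[-0.3,1.8,-0.5],0],[0.4,[-0.6,3.6,-0.5],0],[0.4,[-0.6,3.6,0],0],[0.4,[-0.6,3.6,0],0],[0.4,[-0.6,3.6,0],0],[0.4,[-0.6,3.6,0],0],[0.4,[-0.6,3.6,0],0],[0.4,[-0.6,3.6,0],0]]' >/dev/null
python3 -m inch '[[0.4,[-0.6,3,0],0],[0.4,[-0.4,1.8,0],0],[0.4,[-0.2,0.7,0],0],[0.4,[0,0,0],0],[0.4,[0,0,0],0],[0.4,[0,0,0],0]]' >/dev/null
python3 st.py
```

```text
t 24.32 world [0.4771 0.0346 0.1929] rot [-1.800e+02 -1.000e-01  1.741e+02] feeder -0.0648 -0.0019 F [-0.4 -0.7 -2.8] w 0.0501 gf 20.0
```

```bash

python3 -m inch '[[0.4,[-0.2,0.4,1.5],0],[0.4,[0,0,3],0],[0.4,[0,0,2.5],0],[0.4,[0,0,1.3],0],[0.4,[0,0,0.6],0],[0.4,[0,0,0],0],[0.4,[0,0,0],0]]' >/dev/null
python3 st.py
python3 -m inch '[[0.4,[0,0,0.3],0],[0.4,[0,0,0.2],0],[0.4,[0,0,0.2],0],[0.4,[0,0,0],0]]' 15 >/dev/null
python3 st.py
```

```text
t 24.9 world [0.4805 0.0386 0.1053] rot [-180.    0.  174.] feeder -0.0619 0.0025 F [ 0.6  0.4 -2.6] w 0.0497 gf 20.0
t 25.23 world [0.4802 0.0394 0.0978] rot [-180.     0.   174.1] feeder -0.0623 0.0032 F [ 0.6 -0.3 -1.8] w 0.0501 gf 15.0
```

```bash

python3 -m inch '[[0.4,[0,-0.1,0.3],0],[0.4,[0,0,0.3],0],[0.4,[0,0,0.2],0],[0.4,[0,0,0],0]]' 12 >/dev/null
python3 st.py
python3 -m inch '[[0.4,[0,0,0.1],0],[0.4,[0,0,0.1],0],[0.4,[0,0,0],0]]' 8 >/dev/null
python3 st.py
python3 -m inch '[[0.4,[0,0,0.1],0],[0.4,[0,0,0],0]]' 8 >/dev/null
python3 st.py
```

```text
t 25.57 world [0.4795 0.0384 0.0889] rot [-1.800e+02 -1.000e-01  1.741e+02] feeder -0.0629 0.0022 F [-0.4 -0.3 -2.5] w 0.0501 gf 12.0
t 25.82 world [0.4805 0.0384 0.0882] rot [1.800e+02 1.000e-01 1.741e+02] feeder -0.0618 0.0023 F [-0.3  0.7 -1.1] w 0.0502 gf 8.0
t 25.98 world [0.481  0.0385 0.0877] rot [1.800e+02 1.000e-01 1.741e+02] feeder -0.0613 0.0024 F [0.5 0.6 1.9] w 0.0497 gf 8.0
```

Contact. I'll release, rise and move aside.

```bash

python3 -m inch '[[0.4,[0,0,0.1],0],[0.75,[0,0,0],0],[0.75,[0,0,0],0],[0.75,[0,0,0],0],[0.75,[0,0,0],0],[0.75,[0,0,0],0],[0.75,[0,0,-2],0],[0.75,[0,0,-4],0]]' >/dev/null
python3 -m inch '[[0.75,[0,0,-4],0],[0.75,[1,-3,-2],0],[0.75,[1,-4,0],0],[0.75,[1,-4,0],0],[0.75,[1,-4,0],0],[0.75,[0,-3,0],0],[0.75,[0,0,0],0],[0.75,[0,0,0],0]]' >/dev/null
python3 st.py; python3 - <<'E'
from h import *
from plant import grab_frame
a=grab_frame("top");cv2.imwrite('pics/t7.png',cv2.resize(a["img"][90:280,90:410,::-1],(800,475),interpolation=cv2.INTER_CUBIC))
E
```

```text
t 27.32 world [ 0.4214 -0.1376  0.2056] rot [180.   -0.  173.9] feeder -0.1023 -0.179 F [ 1.3 -0.1  0.2] w 0.0711 gf 0.0
```

View pics/t7.png

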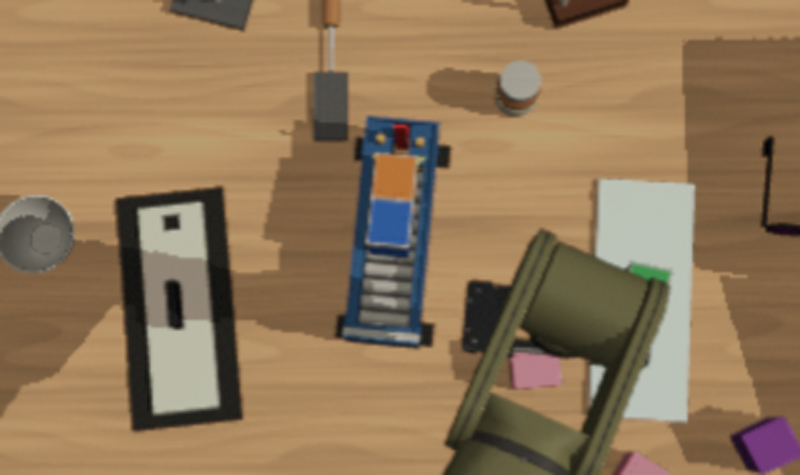

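Amber at (395,178) is against the stop, with blue at (391,222) right behind it. The cover lies flat in the middle of the mat and everything else is in place.

```bash
python3 -c "
from plant import ticket
print(ticket.finish_job())"
```

```text
the job is handed in; nothing more can be done
None
```

The job is handed in at about 27 s on the robot's clock: the cover lies flat in the middle of the mat, the amber tin is at the stop with the blue tin right behind it, and nothing else on the bench appears moved.

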